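Put the turntable hardware back on its display boards

ROBOT

A 7-joint arm with a two-finger parallel gripper is mounted at the origin on the work surface. World frame = base frame: x ahead of the robot, y to its left, z up, the work surface at z = 0. Lengths are in m, angles in rad, forces in N, time in s.
With the tool pointing down it reaches from about 0.4 to 0.9 m from the base axis. Payload 5.5 kg.
Tool frame: the origin (TCP) lies at the very end of the fingers, on their centre line; the grasp point (between the pads) lies 19 mm behind it; z points along the fingers, y is the line along which they close (so a half turn about z gives the same grasp; the last joint's range is limited). The gripper opens to 85 mm and grips with 20 to 120 N. Pads are 22 mm wide; open, the fingers measure 114 mm over their backs; the gripper's body (76 mm by 85 mm) begins 54 mm behind the grasp point. The pads swing forward as they close: fully open they stand 13 mm farther back than shut.
Start: joints at [1.58, 0.501, -0.427, 1.55, 0.221, 1.138, -0.21], TCP at [0.163, -0.629, 0.231] pointing down, gripper open.
Joint ranges: [-2.88, 2.88], [-0.31, 2.03], [-1.54, 1.56], [0.2, 2.42], [-1.41, 4.55], [0.19, 2.02], [-2.57, 2.57]. Speed limits (rad/s): [2.57, 2.57, 3.14, 3.14, 3.14, 3.14, 3.14].

INTERFACE

Orientations are given as a rotation vector (axis times angle).
In Python, from station import arm gives the robot as it stands. The module is installed in compiled form; this text tells all that it offers.
- The arm moves only by the shell command python3 -m inch 'ROWS'. ROWS is JSON, a list of rows, each a list of 7 numbers: the shift along the tool's x, y, z as a fraction of full scale, then the turn, a rotation vector about the tool's x, y, z as a fraction of full scale, then the closure, from 0 (fully open) to 1 (shut). A call has 1 to 20 rows; each row is the pose to reach, as a shift and turn from the pose commanded when the call began, along the tool's axes at that moment, turning the shorter way round; what a row does not reach only later rows make up. Full scale, the value 1, is 0.4 m for a shift and pi rad for a turn. A row lasts 1/12 s, in which the tool goes at most 41.7 mm and 7.16 degrees, less where a joint would pass 70% of its speed; a pose out of reach is approached as far as the arm can. A call with a number of a shift or a turn outside -1 to 1 is refused whole. A call with a gripper value outside its range is refused whole. The fingers move at their own pace and stop on an object; the grip force is fixed at half the most. Time passes only in rows, so rows that repeat a pose let the fingers close. It gives the time, the measured TCP pose, the force, the opening and the grip force at its end, in the units of the state.
- arm.state(): the state, without advancing time (a new reading comes with each control period).
- arm.capture(name): name is "side" or "top"; returns the picture (384x512x3 uint8, red, green, blue); there is no depth.
- arm.camera_model(name): a dict with "camera_matrix" (3x3 intrinsics, pixels), "distortion" ([k1, k2, p1, p2, k3] as OpenCV has them; the pictures are not rectified), "rvec" (rotation vector, rad) and "tvec" (3), from world to camera coordinates, as OpenCV has them. Camera axes: x right, y down, z forward; pixel columns grow to the right and rows downward; lengths in m; the calibration is good to about 2 mm. A picture is of the moment at which its call begins. camera_model takes no time and is no camera call.
- arm.close_job(): hands the job in; it is judged then, once.
The state is a dict: "clock": time; "q": joint angles; "qvel": joint speeds; "joint_efforts": joint torques, N m; "ee_pos": TCP position; "orientation": TCP orientation; "ft_force": force on the tool from outside, world axes, zero at the start; "torque": the same for the moment, N m; "finger_gap": opening from 0.0 (shut) to 1.0 (fully open); "grasp_force": force on a finger pad.
Only numpy, scipy, OpenCV 4.12 (cv2) and the standard library are available. Lean on these libraries where they do the work, as an engineer would, in place of code of your own. Each camera call takes 0.05 s, during which the arm holds its last target. There are 200 camera calls.

TASK

Tidy the display: take the four pieces of hardware off the turntable and put each on the holder that matches it: the lag bolt, the eye bolt and the copper washer flat on their painted outlines (head over head, eye over eye), and the red door pull fully down on the two pins of the wooden block. Leave the scoop and the jar where they are.

Things in the scene. Friction and masses are not known exactly. Their poses are not given: they have to be found in the camera images.
- lag_bolt: Black iron square-headed lag bolt lying on the locked turntable (top 45 mm above the shelf). Head 22 x 22 mm, 12 mm thick; round shank 12 mm thick. Origin on the surface it lies on, below the head's centre; x points from tip to head; the shank runs to x = -100 mm (last 6 mm conical). Good grip: the shank at x = -24 mm, axis 10 mm above the surface.
- eye_bolt: Pale zinc eye bolt lying flat on the turntable (top 45 mm above the shelf), 9 mm high. Ring 41 mm outside, of 9 mm round bar; shank 9 mm thick. Origin on the underside at the ring's centre; x points from the shank's end towards the ring; the shank runs from x = -16 to -75 mm. Good grip: the shank at x = -40 mm.
- washer: Copper washer lying flat on the turntable (top 45 mm above the shelf): 32 mm outside, 14 mm hole, 7 mm thick. Origin at the centre of the underside. As it starts, its x axis points roughly along the other three pieces, which lie side by side with it, so the fingers have most room on its +x and -x sides.
- door_pull: Red-painted door pull on its feet on the turntable (top 45 mm above the shelf), 168 x 28 x 42 mm. Round grip bar, 12 mm thick, along x from -37 to +37 mm, axis 36 mm above the underside, bent down to two feet: plates 46 x 28 mm, 6 mm thick, x = 38 to 84 mm and -38 to -84 mm, with through holes of 14 mm at x = +65 and -65 mm. Origin at the centre of the underside; same turned half round.
- lag_outline: White board 130 x 60 x 8 mm fixed on the shelf with the black painted outline of the lag bolt (square head, long shank). Origin at the centre of its underside, top 8 mm above; x runs along the outline from tip to head; the head's centre is painted at x = +47 mm, y = 0.
- eye_outline: White board 120 x 60 x 8 mm fixed on the shelf with the black painted outline of the eye bolt (ring and shank). Origin at the centre of its underside, top 8 mm above; x runs along the outline from the shank's end to the ring; the ring's centre is painted at x = +27 mm, y = 0.
- washer_outline: White square board 70 x 70 x 8 mm fixed on the shelf with a black painted ring, 36 mm across, at its middle. Origin at the centre of its underside, top 8 mm above.
- pin_block: Dark wooden block 180 x 50 x 18 mm fixed on the shelf with two upright steel pins at x = +65 and -65 mm, y = 0: 8 mm in diameter, 16 mm tall above the block's top, the last 3 mm tapered. Origin at the centre of the block's underside; the top is 18 mm above; x along its length.
- scoop: Green enamel scoop lying on the shelf, to be left alone: open tray 90 x 60 x 35 mm with a round handle 75 mm long towards -x. Origin on the underside at the centre of the tray.
- jar: Closed amber glass jar with a steel lid standing on the shelf, to be left alone: 68 mm in diameter, 90 mm tall. Origin at the centre of its underside.
Mind the look-alikes: they are no part of the job. Leave any blue or purple look-alike of the pin_block alone.

How it is judged:
By the outcome, as a careful person would: the job done as asked, in the order asked, and still so for the second after the job is handed in, with the robot touching nothing.
It also fails if it takes over 115 s, if anything falls off the work surface, if the arm or the gripper's body presses on something with over 40 N, if the wrist force passes 120 N, or if a joint passes its speed limit or range.

## Working session

There is one attempt and no reset: what is moved stays moved. The work goes in short steps, Python scripts to look and compute and a shell command to move; the robot and the scene stay as the last step left them, time stands still between calls to the robot, and variables do not carry over. Pictures are saved under pics/ and viewed, at most 17 in all, crops included, and the job is handed in when it is done.

```bash
mkdir -p pics; python3 - <<'E'
from station import arm
import cv2
for n in("top","side"):
    im=arm.capture(n); cv2.imwrite(f"pics/{n}0.png",im[:,:,::-1])
    m=arm.camera_model(n); print(n,m)
print(arm.state())
E
```

```text
top {'camera_matrix': array([[418.30500159,   0.        , 251.51986876],
       [  0.        , 418.30500159, 191.68838238],
       [  0.        ,   0.        ,   1.        ]]), 'distortion': array([-0.01399501,  0.        ,  0.        ,  0.        ,  0.        ]), 'rvec': array([ 2.17637228, -2.12711364,  0.18754147]), 'tvec': array([0.08375899, 0.58352955, 1.08703214])}
side {'camera_matrix': array([[369.47350544,   0.        , 256.54960072],
       [  0.        , 369.47350544, 192.75640375],
       [  0.        ,   0.        ,   1.        ]]), 'distortion': array([-0.06638946,  0.        ,  0.        ,  0.        ,  0.        ]), 'rvec': array([ 0.68216484, -2.77000877,  0.93073837]), 'tvec': array([0.55539685, 0.14599295, 1.15540638])}
{'clock': 0.1, 'q': array([ 1.58020583,  0.50175722, -0.42677647,  1.55137933,  0.22084286,
        1.13830401, -0.21030103]), 'qvel': array([ 0.00068181, -0.00186138, -0.00050942, -0.00204421,  0.00081971,
        0.00198946, -0.00061885]), 'joint_efforts': array([-1.17310847e-02, -5.70818210e+01, -5.83895177e+00, -2.81747246e+01,
        1.04633786e-02,  5.53895152e-03, -2.33827404e-05]), 'ee_pos': array([ 0.16296789, -0.62857473,  0.23034428]), 'orientation': array([-3.11456359e+00, -3.97429350e-01,  3.47835625e-04]), 'ft_force': array([-0.53469931,  0.08977995,  0.66032355]), 'torque': array([ 0.0088118 ,  0.03466141, -0.01596578]), 'grasp_force': 0.0, 'finger_gap': 1.0085080377796865}
```

View pics/top0.png

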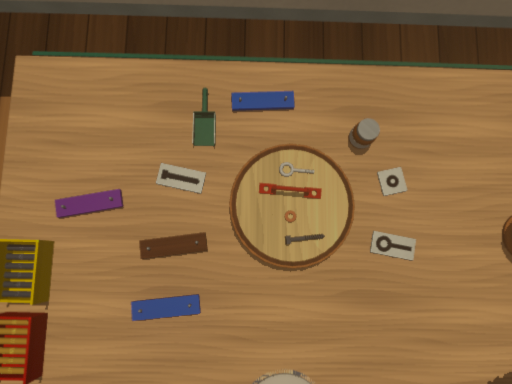

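View pics/side0.png

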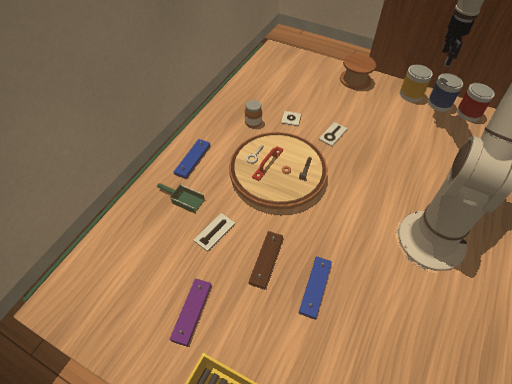

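The top view shows the eye bolt (287,170), door pull (290,191), washer (290,216) and lag bolt (304,239). The holders are the lag outline (181,178), washer outline (392,181), eye outline (393,245) and brown pin block (173,245).
Possible mix-ups for the pin block: blue (263,101), blue (166,307), purple (89,204). I choose the dark wooden one at (173,245). Other possible mix-ups: the washer outline's ring (392,181) for the washer, and the painted bolts at (181,178) and (393,245) for the real ones. The real pieces are on the turntable.

```bash
cat > h.py <<'E'
import numpy as np, cv2
from station import arm
from scipy.spatial.transform import Rotation as R
def ray(n,px):
    m=arm.camera_model(n); K=m["camera_matrix"]
    u=cv2.undistortPoints(np.array(px,float).reshape(-1,1,2),K,m["distortion"]).reshape(-1,2)
    Rm=cv2.Rodrigues(m["rvec"])[0]; c=-Rm.T@m["tvec"]
    return c,np.c_[u,np.ones(len(u))]@Rm
def plane(n,px,z):
    c,d=ray(n,px); return c+d*((z-c[2])/d[:,2])[:,None]
def proj(n,P):
    m=arm.camera_model(n); return cv2.projectPoints(np.array(P,float).reshape(-1,1,3),m["rvec"],m["tvec"],m["camera_matrix"],m["distortion"])[0].reshape(-1,2)
def big(im,box,s,fn):
    x0,y0,x1,y1=box; cv2.imwrite(fn,cv2.resize(im[y0:y1,x0:x1,::-1],None,fx=s,fy=s,interpolation=cv2.INTER_CUBIC))
def go(pos,yaw):  # tool x axis at world angle yaw, tool down: fractions for the shift and turn
    s=arm.state(); T=R.from_rotvec(s["orientation"])
    G=R.from_matrix(np.c_[[np.cos(yaw),np.sin(yaw),0],[np.sin(yaw),-np.cos(yaw),0],[0,0,-1]])
    d=T.inv().apply(np.array(pos)-s["ee_pos"]); r=(T.inv()*G).as_rotvec()
    print("shift",np.round(d/.4,4),"turn",np.round(r/np.pi,4),"deg",np.round(np.degrees(np.linalg.norm(r)),1))
E
python3 - <<'E'
from h import *
im=arm.capture("top"); np.save("t0.npy",im)
big(im,(225,140,360,275),4.4,"pics/c1.png")
a=im[150:270,150:420]; 
l=cv2.resize(im[155:200,150:210,::-1],None,fx=6,fy=6,interpolation=cv2.INTER_CUBIC)
e=cv2.resize(im[222:267,363:423,::-1],None,fx=6,fy=6,interpolation=cv2.INTER_CUBIC)
w=cv2.resize(im[160:205,363:423,::-1],None,fx=6,fy=6,interpolation=cv2.INTER_CUBIC)
p=cv2.resize(im[225:270,135:215,::-1],(360,270),interpolation=cv2.INTER_CUBIC)
cv2.imwrite("pics/c2.png",np.vstack([np.hstack([l,e]),np.hstack([w,p])]))
print(proj("top",[[0,0,0],[.6,0,0]]))
E
```

```text
[[283.61882083 415.31438517]
 [285.75019131 188.36890837]]
```

View pics/c1.png

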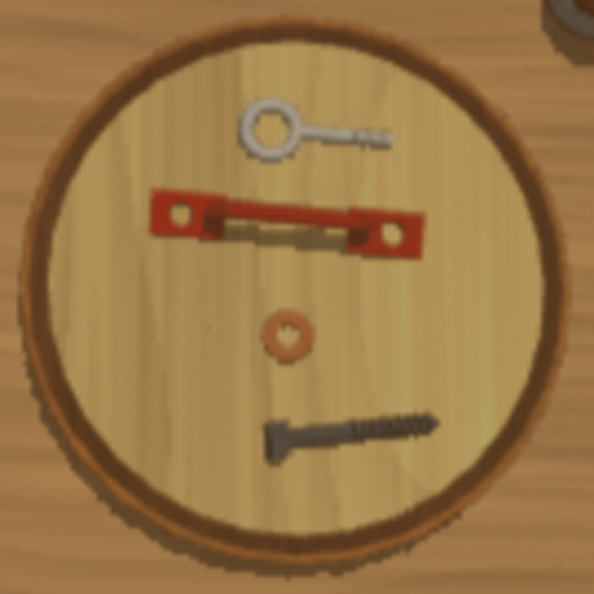

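View pics/c2.png

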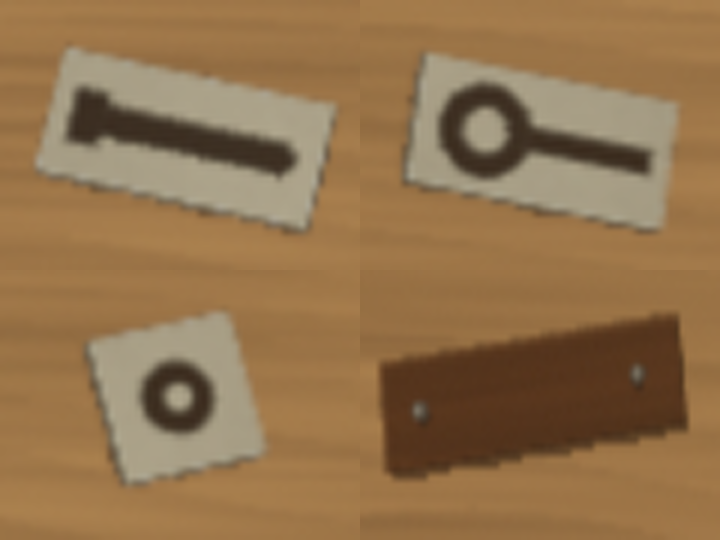

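The crops confirm the choice. The turntable holds the real eye bolt, pull, washer and lag bolt, and the brown block has its two pins at roughly (142,248) and (197,242). Next I measure.

```bash
cat > meas.py <<'E'
from h import *
def mask(im,lo,hi,box):
    hsv=cv2.cvtColor(im,cv2.COLOR_RGB2HSV); m=cv2.inRange(hsv,np.array(lo),np.array(hi))
    o=np.zeros_like(m); x0,y0,x1,y1=box; o[y0:y1,x0:x1]=m[y0:y1,x0:x1]; return o
def largest(m):
    c=max(cv2.findContours(m,cv2.RETR_EXTERNAL,cv2.CHAIN_APPROX_NONE)[0],key=cv2.contourArea)
    f=np.zeros_like(m); cv2.drawContours(f,[c],-1,255,-1); return f
def pts(m,n,z): 
    y,x=np.nonzero(m); return plane(n,np.c_[x,y],z)[:,:2]
def rect(P): # centre, dims, long-axis angle (deg)
    (c,s,a)=cv2.minAreaRect((P*1000).astype(np.float32)); b=cv2.boxPoints((c,s,a)); e=[b[1]-b[0],b[2]-b[1]]
    l=max(e,key=np.linalg.norm); return np.round(np.array(c),1),np.round(sorted(s),1),round(float(np.degrees(np.arctan2(l[1],l[0]))%180),1)
def pca(P):
    c=P.mean(0); w,v=np.linalg.eigh(np.cov((P-c).T)); d=v[:,1]; t=(P-c)@d
    return np.round(c*1000,1),round(float(np.degrees(np.arctan2(d[1],d[0]))%180),1),np.round([t.min()*1000,t.max()*1000],1)
E
python3 - <<'E'
from meas import *
im=np.load("t0.npy"); hsv=cv2.cvtColor(im,cv2.COLOR_RGB2HSV)
for n,(u,v) in dict(board=(170,175),eye=(301,170),lag=(310,238),ring=(286,217),pull=(270,188),block=(173,245),wood=(230,300),table=(260,220),paint=(180,179),wsh=(290,211),pin=(197,242)).items(): print(n,hsv[v,u])
E
```

```text
board [ 14 111  60]
eye [ 20  48 161]
lag [17 97 76]
ring [ 12 172 154]
pull [  5 213 146]
block [ 12 169  89]
wood [ 16 140 155]
table [ 19 132 160]
paint [16 98 65]
wsh [ 13 168 156]
pin [17 71 93]
```

```bash
cat > all.py <<'E'
from meas import *
im=np.load("t0.npy")
def board(name,box):
    m=mask(im,(0,0,115),(40,85,255),box); f=largest(m)
    P=pts(f,"top",.008); print(name,"rect",rect(P),"centroid",pca(P)[:2])
    d=mask(im,(0,0,0),(40,255,100),box)&cv2.erode(f,np.ones((3,3)))
    Q=pts(d,"top",.008); print("   paint",pca(Q)[0:3]); return Q
board("lag",(150,155,212,200)); board("eye",(363,222,423,267)); board("washer",(370,160,415,205))
m=largest(mask(im,(5,100,0),(18,255,112),(135,228,212,265))); print("block z18",rect(pts(m,"top",.018)),pca(pts(m,"top",.018))[:2])
m=mask(im,(0,0,85),(40,110,255),(137,232,210,262))
n,l,s,c=cv2.connectedComponentsWithStats(m); print("pins",[(s[i][4],c[i].round(1),plane("top",c[i],.030)[0].round(4)) for i in range(1,n)])
tb=(240,155,340,255)
m=largest(mask(im,(0,0,100),(40,85,255),(270,155,325,181))); print("eye z.05",pca(pts(m,"top",.0495)))
y,x=np.nonzero(m); r=mask(im,(0,0,100),(40,85,255),(270,155,325,181)); print("ring hole",)
cs,h=cv2.findContours(r,cv2.RETR_CCOMP,cv2.CHAIN_APPROX_NONE)
f=m&~r; print(f.sum()/255, pts(f,"top",.0495).mean(0))
m=mask(im,(0,0,0),(30,125,115),tb);m[:225]=0;m=largest(m); P=pts(m,"top",.057);print("lag",pca(P),rect(P))
m=mask(im,(0,148,120),(16,200,255),(278,205,303,228)); m=largest(m); P=pts(m,"top",.050);print("washer",pca(P),rect(P))
m=mask(im,(0,190,60),(10,255,255),tb); 
for k,sl in dict(L=(255,275),Rr=(303,325)).items():
    q=np.zeros_like(m);q[:,sl[0]:sl[1]]=m[:,sl[0]:sl[1]]; f=largest(q); ho=f&~q; print(k,rect(pts(f,"top",.051)),"hole",ho.sum()/255,pts(ho,"top",.049).mean(0) if ho.any() else 0)
P=pts(m,"top",.051);print("pull",pca(P),rect(P))
E
python3 all.py
```

```text
lag rect (array([621.5, 295.6]), array([ 61.3, 130. ]), 79.0) centroid (array([621.4, 295.6]), 79.4)
   paint (array([623.1, 302.3]), 79.0, array([-57.3,  47.3]))
eye rect (array([ 447.4, -296.3]), array([ 60.2, 120.9]), 80.3) centroid (array([ 447.2, -296.2]), 80.2)
   paint (array([ 448.7, -288.4]), 80.2, array([-57.7,  38.6]))
washer rect (array([ 627.5, -299.4]), array([70.5, 71. ]), 103.8) centroid (array([ 627.4, -299.4]), 121.2)
   paint (array([ 627.9, -300.2]), 2.0, array([-16.7,  15. ]))
block z18 (array([432. , 304.7]), array([ 53.4, 179.1]), 98.4) (array([432.1, 305. ]), 98.4)
pins [(np.int32(7), array([196. , 241.7]), array([0.4443, 0.2427, 0.03  ])), (np.int32(8), array([147.9, 247.9]), array([0.4251, 0.3701, 0.03  ]))]
eye z.05 (array([645.2,  -8.2]), 86.2, array([-60.8,  32.2]))
ring hole
55.0 [0.64592649 0.00398099]
lag (array([459.5, -39.4]), 97.8, array([-55.1,  44.8])) (array([456.9, -44.9]), array([21. , 99.2]), 94.5)
washer (array([517.4,  -6.8]), 12.0, array([-15.7,  15.8])) (array([517.4,  -6.9]), array([26.8, 32.1]), 0.5)
L (array([590.1,  57.1]), array([24.6, 40.4]), 91.1) hole 26.0 [0.59098831 0.05920623]
Rr (array([582.1, -64.6]), array([24.5, 46.2]), 91.4) hole 28.0 [ 0.58214512 -0.07021277]
pull (array([588.,  -6.]), 85.9, array([-82.2,  83.1])) (array([586. ,  -5.4]), array([ 25.5, 165.3]), 85.8)
```

```bash
python3 - <<'E'
from meas import *
im=np.load("t0.npy").astype(np.float32)
# lag: darkness-weighted column centroids along the shank
g=im.mean(2); bg=np.median(g[228:233,283:330])
w=np.clip(bg-g-20,0,None); w[:229]=0;w[250:]=0
us=np.arange(294,325); vs=[(w[230:250,u]*np.arange(230,250)).sum()/max(w[230:250,u].sum(),1e-6) for u in us]
ok=[w[230:250,u].sum()>60 for u in us]
px=np.c_[us,vs][ok]; P=plane("top",px,.054)[:,:2]; print("shank",px[[0,-1]].round(1),P[[0,-1]].round(4))
d=np.polyfit(P[:,1],P[:,0],1); print("x=",d,"heading",90+np.degrees(np.arctan(-d[0])) )
# head end edges and tip (columns)
col=w[229:250,280:330].sum(0); print(col.round().astype(int))
print("head left edge z.062",plane("top",[[285.3,239.8]],.062),"tip",plane("top",[[323.7,236]],.051))
print("washer",plane("top",[[289.95,215.9]],.050))
r=mask(np.load("t0.npy"),(0,145,120),(15,200,255),(278,205,303,228)); f=largest(cv2.morphologyEx(r,cv2.MORPH_CLOSE,np.ones((5,5)))); y,x=np.nonzero(f); print(x.min(),x.max(),y.min(),y.max(),pts(f,"top",.05).mean(0))
ho=f&~r;print("hole",pts(ho,"top",.05).mean(0))
go([.46,-.06,.16],np.radians(96.5))
E
```

```text
shank [[294.  239.1]
 [323.  235.9]] [[ 0.456  -0.0175]
 [ 0.4662 -0.0944]]
x= [-0.1359563   0.45357344] heading 97.74225202171996
[  0   0   0   0  14 398 512 399 384 357 269 210 197 197 207 227 228 224
 223 231 230 226 194 203 226 279 232 262 211 243 218 245 257 253 257 270
 248 260 226 257 235 231 222 117  33   0   0   6  41  83]
head left edge z.062 [[0.45341965 0.00635159 0.062     ]] tip [[ 0.46609479 -0.09681412  0.051     ]]
washer [[ 0.5176196  -0.00674718  0.05      ]]
285 295 211 221 [ 0.51761791 -0.00688225]
hole [ 0.51735651 -0.00688321]
shift [ 1.0756 -1.1895  0.1781] turn [-4.000e-04 -4.000e-04 -4.553e-01] deg 82.0
```

Lag bolt: head centre about (0.4534, 0.0015), heading 97.6°, grip point (0.4566, -0.0223). The distance from tip to head matches the given size.

```bash
python3 -m inch '[[0.55,-0.6,0.05,0,0,-0.4553,0.7],[0.55,-0.6,0.05,0,0,-0.4553,0.7],[0.55,-0.6,0.05,0,0,-0.4553,0.7],[0.55,-0.6,0.05,0,0,-0.4553,0.7],[0.55,-0.6,0.05,0,0,-0.4553,0.7],[0.55,-0.6,0.05,0,0,-0.4553,0.7],[0.55,-0.6,0.05,0,0,-0.4553,0.7],[0.55,-0.6,0.05,0,0,-0.4553,0.7],[0.55,-0.6,0.05,0,0,-0.4553,0.7],[0.55,-0.6,0.05,0,0,-0.4553,0.7],[0.55,-0.6,0.05,0,0,-0.4553,0.7],[0.55,-0.6,0.05,0,0,-0.4553,0.7],[0.55,-0.6,0.05,0,0,-0.4553,0.7],[0.55,-0.6,0.05,0,0,-0.4553,0.7]]'
python3 -c "
from h import *
print(arm.state()['q'].round(2));go([.4566,-.0223,.14],np.radians(97.6))"
```

```text
clock: 1.32
ee_pos: [0.3157, -0.3416, 0.2112]
orientation: [-2.094, -2.341, -0.0]
ft_force: [0.4, 0.8, -0.4]
finger_gap: 0.3
grasp_force: 0.0
[ 1.52  0.25 -0.86  2.01  0.23  0.98  0.66]
shift [0.7542 0.4385 0.1782] turn [-0.     -0.0001 -0.0069] deg 1.2
```

```bash
python3 -m inch '[[0.754,0.4385,0.12,0,0,-0.0069,0.7],[0.754,0.4385,0.178,0,0,-0.0069,0.7],[0.754,0.4385,0.178,0,0,-0.0069,0.7],[0.754,0.4385,0.178,0,0,-0.0069,0.7],[0.754,0.4385,0.178,0,0,-0.0069,0.7],[0.754,0.4385,0.178,0,0,-0.0069,0.7],[0.754,0.4385,0.178,0,0,-0.0069,0.7],[0.754,0.4385,0.178,0,0,-0.0069,0.7],[0.754,0.4385,0.178,0,0,-0.0069,0.7],[0.754,0.4385,0.178,0,0,-0.0069,0.7],[0.754,0.4385,0.178,0,0,-0.0069,0.7],[0.754,0.4385,0.178,0,0,-0.0069,0.7]]'
python3 -c "
from h import *
print(arm.state()['q'].round(2));go([.4566,-.0223,.046],np.radians(97.6))
big(arm.capture('top'),(225,140,360,275),4.4,'pics/c3.png')
im=arm.capture('side'); big(im,(215,90,345,220),4.4,'pics/c4.png')"
```

```text
clock: 2.32
ee_pos: [0.4557, -0.0227, 0.1399]
orientation: [-2.068, -2.365, 0.001]
ft_force: [0.1, -0.2, 0.7]
finger_gap: 0.298
grasp_force: 0.0
[ 0.77  0.39 -0.92  2.09  0.42  0.85 -0.26]
shift [0.0008 0.0026 0.2348] turn [-0.0003  0.0001  0.0004] deg 0.1
```

View pics/c4.png

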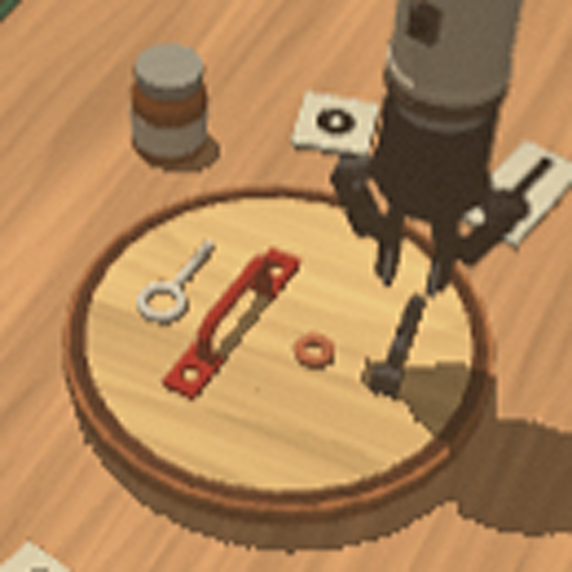

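The side view shows the half-open fingers above the lag bolt's shank, clear of the washer at about (315,350) in the crop. Going down.

```bash
python3 -m inch '[[0,0,0.1,0,0,0,0.7],[0,0,0.17,0,0,0,0.7],[0,0,0.2,0,0,0,0.7],[0,0,0.22,0,0,0,0.7],[0,0,0.235,0,0,0,0.7],[0,0,0.235,0,0,0,0.7],[0,0,0.235,0,0,0,0.7],[0,0,0.235,0,0,0,1],[0,0,0.235,0,0,0,1],[0,0,0.235,0,0,0,1],[0,0,0.235,0,0,0,1],[0,0,0.235,0,0,0,1],[0,0,0.235,0,0,0,1],[0,0,0.235,0,0,0,1]]'
python3 -c "
from h import *
big(arm.capture('side'),(250,120,330,210),6,'pics/x.png')
go([.4566,-.0223,.14],np.radians(97.6))"
```

```text
clock: 3.58
ee_pos: [0.457, -0.0223, 0.0471]
orientation: [2.065, 2.365, 0.001]
ft_force: [-0.2, -0.3, 6.5]
finger_gap: 0.112
grasp_force: 58.7
shift [ 0.     -0.0006 -0.2323] turn [0.0006 0.0004 0.0007] deg 0.2
```

```bash
python3 -m inch '[[0,0,-0.05,0,0,0,1],[0,0,-0.15,0,0,0,1],[0,0,-0.25,0,0,0,1],[0,0,-0.25,0,0,0,1],[0,0,-0.25,0,0,0,1]]'
python3 -c "
from h import *
go([.6259,.3181,.10],np.radians(79))"
```

```text
clock: 4.05
ee_pos: [0.4579, -0.0226, 0.1484]
orientation: [2.064, 2.362, 0.003]
ft_force: [-0.3, 0.1, -1.1]
finger_gap: 0.108
grasp_force: 58.8
shift [0.7882 0.5296 0.1214] turn [0.0017 0.0006 0.1038] deg 18.7
```

```bash
python3 -m inch '[[0.788,0.53,0.05,0,0,0.1038,1],[0.788,0.53,0.05,0,0,0.1038,1],[0.788,0.53,0.05,0,0,0.1038,1],[0.788,0.53,0.05,0,0,0.1038,1],[0.788,0.53,0.05,0,0,0.1038,1],[0.788,0.53,0.05,0,0,0.1038,1],[0.788,0.53,0.05,0,0,0.1038,1],[0.788,0.53,0.05,0,0,0.1038,1],[0.788,0.53,0.1214,0,0,0.1038,1],[0.788,0.53,0.1214,0,0,0.1038,1],[0.788,0.53,0.1214,0,0,0.1038,1],[0.788,0.53,0.1214,0,0,0.1038,1],[0.788,0.53,0.1214,0,0,0.1038,1],[0.788,0.53,0.1214,0,0,0.1038,1]]'
python3 -c "
from h import *
print(arm.state()['q'].round(2))
go([.6259,.3181,.0105],np.radians(79))
big(arm.capture('top'),(150,140,230,200),6,'pics/c5.png')
t=np.array([.6259,.3181,0]);a=np.radians(79);e=np.array([np.cos(a),np.sin(a),0])
print(proj('top',[t+24*e/1000+[0,0,.1],t-76*e/1000+[0,0,.1],t+24*e/1000+[0,0,.008],t-76*e/1000+[0,0,.008]]).round(1))"
```

```text
clock: 5.22
ee_pos: [0.6238, 0.3169, 0.0973]
orientation: [2.424, 1.997, -0.002]
ft_force: [0.4, -0.2, -0.8]
finger_gap: 0.11
grasp_force: 58.8
[-0.06  0.81 -0.71  1.5   0.57  1.05 -1.1 ]
shift [0.0044 0.0046 0.2171] turn [ 0.0001  0.0005 -0.0001] deg 0.1
[[157.6 167.3]
 [195.4 175.5]
 [164.1 174.2]
 [199.  181.7]]
```

View pics/c5.png

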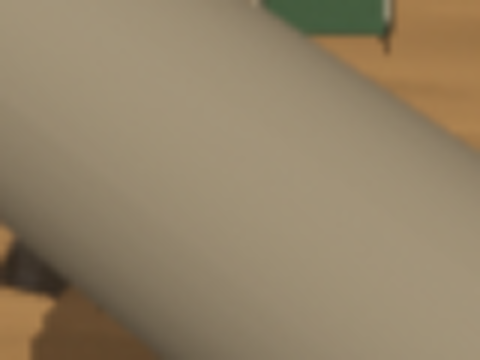

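The top view is blocked by the forearm here, so I place by the numbers and check afterwards.

```bash
python3 -m inch '[[0.0044,0.0046,0.08,0,0,0,1],[0.0044,0.0046,0.15,0,0,0,1],[0.0044,0.0046,0.18,0,0,0,1],[0.0044,0.0046,0.2,0,0,0,1],[0.0044,0.0046,0.21,0,0,0,1],[0.0044,0.0046,0.21,0,0,0,1],[0.0044,0.0046,0.21,0,0,0,1]]'
python3 -c "
from h import *
go([.6259,.3181,.0105],np.radians(79))"
```

```text
clock: 5.85
ee_pos: [0.6266, 0.3206, 0.015]
orientation: [2.423, 1.999, 0.003]
ft_force: [0.6, 0.8, -0.9]
finger_gap: 0.111
grasp_force: 58.8
shift [-0.0065 -0.0006  0.0111] turn [ 0.0004 -0.0004  0.0002] deg 0.1
```

```bash
python3 -m inch '[[-0.0065,-0.0006,0.004,0,0,0,1],[-0.0065,-0.0006,0.008,0,0,0,1],[-0.0065,-0.0006,0.011,0,0,0,1],[-0.0065,-0.0006,0.011,0,0,0,1],[-0.0065,-0.0006,0.011,0,0,0,1]]'
python3 -c "
from h import *
go([.6259,.3181,.0105],np.radians(79))"
```

```text
clock: 6.27
ee_pos: [0.6258, 0.3175, 0.0102]
orientation: [2.423, 1.999, 0.001]
ft_force: [-1.3, -2.6, 5.1]
finger_gap: 0.109
grasp_force: 59.5
shift [ 0.0014 -0.     -0.0007] turn [ 0.0004 -0.      0.0002] deg 0.1
```

```bash
python3 -m inch '[[0,0,0,0,0,0,0.6],[0,0,0,0,0,0,0.6],[0,0,0,0,0,0,0.6],[0,0,0,0,0,0,0.6],[0,0,-0.06,0,0,0,0.6],[0,0,-0.16,0,0,0,0.6],[0,0,-0.26,0,0,0,0.7],[0,0,-0.36,0,0,0,0.7],[0,0,-0.36,0,0,0,0.7]]'
python3 -c "
from h import *
go([.6435,-.0359,.14],np.radians(86.5))"
```

```text
clock: 7.02
ee_pos: [0.6291, 0.3215, 0.1629]
orientation: [2.422, 1.998, 0.022]
ft_force: [1.1, 1.6, 2.0]
finger_gap: 0.302
grasp_force: 0.0
shift [-0.8709  0.2045  0.0511] turn [ 0.0034 -0.0028 -0.0414] deg 7.5
```

```bash
python3 -m inch '[[-0.87,0.2,0.02,0,0,-0.0416,0.7],[-0.87,0.2,0.02,0,0,-0.0416,0.7],[-0.87,0.2,0.02,0,0,-0.0416,0.7],[-0.87,0.2,0.02,0,0,-0.0416,0.7],[-0.87,0.2,0.02,0,0,-0.0416,0.7],[-0.87,0.2,0.02,0,0,-0.0416,0.7],[-0.87,0.2,0.02,0,0,-0.0416,0.7],[-0.87,0.2,0.02,0,0,-0.0416,0.7],[-0.87,0.2,0.02,0,0,-0.0416,0.7],[-0.87,0.2,0.02,0,0,-0.0416,0.7],[-0.87,0.2,0.02,0,0,-0.0416,0.7],[-0.87,0.2,0.02,0,0,-0.0416,0.7],[-0.87,0.2,0.02,0,0,-0.0416,0.7]]'
python3 - <<'E'
from meas import *
go([.6435,-.0359,.0465],np.radians(86.5))
im=arm.capture('top'); np.save("t1.npy",im)
big(im,(150,155,210,200),6,'pics/c6.png')
E
```

```text
clock: 8.1
ee_pos: [0.6375, -0.0368, 0.1453]
orientation: [-2.284, -2.156, -0.002]
ft_force: [-0.2, -0.4, -0.2]
finger_gap: 0.3
grasp_force: 0.0
shift [0.0029 0.0147 0.247 ] turn [ 0.0001 -0.0004  0.0011] deg 0.2
```

View pics/c6.png

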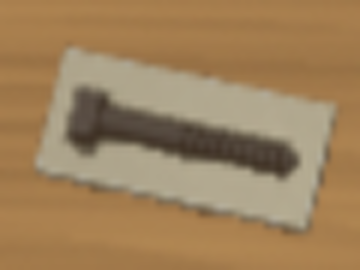

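The lag bolt lies on its outline, head over painted head at about (90,118) in the crop and tip at (297,160). Now the eye bolt.

```bash
python3 -m inch '[[0.003,0.0147,0.05,0,0,0,0.75],[0.003,0.0147,0.12,0,0,0,0.75],[0.003,0.0147,0.18,0,0,0,0.75],[0.003,0.0147,0.22,0,0,0,0.75],[0.003,0.0147,0.22,0,0,0,0.75],[0.003,0.0147,0.22,0,0,0,0.75]]'
python3 -c "
from h import *
go([.6435,-.0359,.0465],np.radians(86.5))"
```

```text
clock: 8.65
ee_pos: [0.643, -0.037, 0.0567]
orientation: [-2.284, -2.154, 0.001]
ft_force: [-0.0, 0.2, 0.3]
finger_gap: 0.252
grasp_force: 0.0
shift [0.0029 0.001  0.0255] turn [-0.0005 -0.0002  0.0008] deg 0.2
```

```bash
python3 -m inch '[[0.001,0.001,0.012,0,0,0,0.75],[0.001,0.001,0.024,0,0,0,0.75],[0.001,0.001,0.024,0,0,0,0.75],[0.001,0.001,0.024,0,0,0,1],[0.001,0.001,0.024,0,0,0,1],[0.001,0.001,0.024,0,0,0,1],[0.001,0.001,0.024,0,0,0,1],[0.001,0.001,0.024,0,0,0,1],[0.001,0.001,0.024,0,0,0,1]]'
python3 -m inch '[[0,0,-0.05,0,0,0,1],[0,0,-0.15,0,0,0,1],[0,0,-0.25,0,0,0,1],[0,0,-0.25,0,0,0,1],[0,0,-0.25,0,0,0,1]]'
python3 -c "
from h import *
a=np.radians(80.2); e=np.array([np.cos(a),np.sin(a)]); t=np.array([.4473,-.2963])+e*(.027-.04); print(t)
go([*t,.10],a)"
```

```text
clock: 9.4
ee_pos: [0.6443, -0.0381, 0.0482]
orientation: [2.287, 2.153, 0.001]
ft_force: [-1.6, -0.5, 5.9]
finger_gap: 0.066
grasp_force: 59.1
clock: 9.82
ee_pos: [0.646, -0.0378, 0.1504]
orientation: [2.285, 2.15, 0.006]
ft_force: [-0.7, -0.7, -0.5]
finger_gap: 0.069
grasp_force: 58.9
[ 0.44508728 -0.3091103 ]
shift [-0.7074 -0.4611  0.1235] turn [ 0.0018 -0.0001  0.0352] deg 6.3
```

```bash
python3 -m inch '[[-0.71,-0.461,0.02,0,0,0.0352,1],[-0.71,-0.461,0.02,0,0,0.0352,1],[-0.71,-0.461,0.02,0,0,0.0352,1],[-0.71,-0.461,0.02,0,0,0.0352,1],[-0.71,-0.461,0.02,0,0,0.0352,1],[-0.71,-0.461,0.02,0,0,0.0352,1],[-0.71,-0.461,0.02,0,0,0.0352,1],[-0.71,-0.461,0.02,0,0,0.0352,1],[-0.71,-0.461,0.12,0,0,0.0352,1],[-0.71,-0.461,0.12,0,0,0.0352,1],[-0.71,-0.461,0.12,0,0,0.0352,1],[-0.71,-0.461,0.2,0,0,0.0352,1],[-0.71,-0.461,0.25,0,0,0.0352,1],[-0.71,-0.461,0.25,0,0,0.0352,1],[-0.71,-0.461,0.25,0,0,0.0352,1]]'
python3 -c "
from h import *
print(arm.state()['q'].round(2))
go([.4447,-.3113,.0102],np.radians(80.2))
im=arm.capture('top');im2=arm.capture('side')
a=cv2.resize(im[220:275,355:430,::-1],(600,440)); b=cv2.resize(im2[100:155,300:375,::-1],(600,440))
cv2.imwrite('pics/c7.png',cv2.resize(np.hstack([a,b]),(800,294)))"
```

```text
clock: 11.07
ee_pos: [0.4439, -0.3081, 0.0479]
orientation: [-2.398, -2.027, -0.001]
ft_force: [-0.4, -0.5, -1.1]
finger_gap: 0.067
grasp_force: 58.9
[ 1.09  0.64 -0.68  1.94  0.57  0.76 -0.09]
shift [-0.0077  0.0034  0.0942] turn [-0.0002 -0.0005  0.0012] deg 0.2
```

View pics/c7.png

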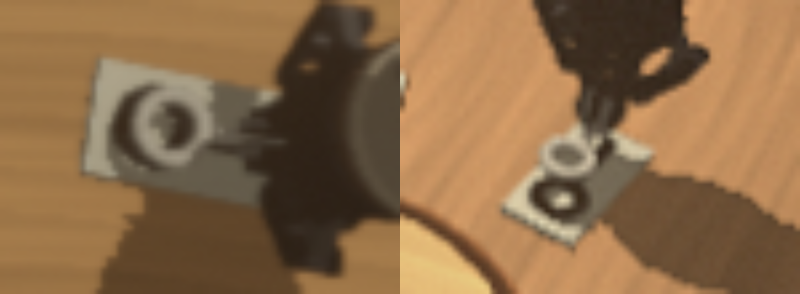

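The top crop shows the ring at (172,125), shifted by height parallax from the painted ring at about (150,125). That matches the held height of about 40 mm.

```bash
python3 -m inch '[[-0.0077,0.0034,0.03,0,0,0,1],[-0.0077,0.0034,0.06,0,0,0,1],[-0.0077,0.0034,0.08,0,0,0,1],[-0.0077,0.0034,0.08,0,0,0,1],[-0.0077,0.0034,0.08,0,0,0,1]]'
python3 -c "
from h import *
go([.4447,-.3113,.0105],np.radians(80.2))"
```

```text
clock: 11.58
ee_pos: [0.4429, -0.3131, 0.0147]
orientation: [-2.401, -2.023, 0.0]
ft_force: [1.2, 0.8, -1.3]
finger_gap: 0.068
grasp_force: 58.9
shift [0.0052 0.0037 0.0104] turn [-0.0005 -0.0003  0.    ] deg 0.1
```

```bash
python3 -m inch '[[0.005,0.0036,0.005,0,0,0,1],[0.005,0.0036,0.01,0,0,0,1],[0.005,0.0036,0.01,0,0,0,1],[0.005,0.0036,0.01,0,0,0,1]]'
python3 -c "
from h import *
go([.4447,-.3113,.0105],np.radians(80.2))"
```

```text
clock: 11.92
ee_pos: [0.4455, -0.3118, 0.0117]
orientation: [2.403, 2.024, 0.0]
ft_force: [-0.8, 0.2, -0.6]
finger_gap: 0.071
grasp_force: 58.9
shift [ 0.001  -0.0021  0.0029] turn [0.0001 0.     0.0001] deg 0.0
```

```bash
python3 -m inch '[[0,0,0.003,0,0,0,1],[0,0,0.003,0,0,0,1],[0,0,0.003,0,0,0,0.6],[0,0,0.003,0,0,0,0.6],[0,0,0.003,0,0,0,0.6],[0,0,0.003,0,0,0,0.6],[0,0,-0.06,0,0,0,0.6],[0,0,-0.16,0,0,0,0.45],[0,0,-0.26,0,0,0,0.45],[0,0,-0.36,0,0,0,0.45],[0,0,-0.36,0,0,0,0.45]]'
python3 -c "
from h import *
go([.5175,-.0068,.12],np.radians(180))"
```

```text
clock: 12.83
ee_pos: [0.45, -0.3138, 0.163]
orientation: [2.394, 2.017, 0.004]
ft_force: [0.5, -0.5, 0.2]
finger_gap: 0.55
grasp_force: 0.0
shift [0.7856 0.035  0.1036] turn [ 0.001   0.0042 -0.5542] deg 99.8
```

```bash
python3 -m inch '[[0.785,0.035,0.06,0,0,-0.5542,0.45],[0.785,0.035,0.06,0,0,-0.5542,0.45],[0.785,0.035,0.06,0,0,-0.5542,0.45],[0.785,0.035,0.06,0,0,-0.5542,0.45],[0.785,0.035,0.06,0,0,-0.5542,0.45],[0.785,0.035,0.06,0,0,-0.5542,0.45],[0.785,0.035,0.06,0,0,-0.5542,0.45],[0.785,0.035,0.06,0,0,-0.5542,0.45],[0.785,0.035,0.06,0,0,-0.5542,0.45],[0.785,0.035,0.06,0,0,-0.5542,0.45],[0.785,0.035,0.06,0,0,-0.5542,0.45],[0.785,0.035,0.06,0,0,-0.5542,0.45],[0.785,0.035,0.06,0,0,-0.5542,0.45],[0.785,0.035,0.06,0,0,-0.5542,0.45],[0.785,0.035,0.06,0,0,-0.5542,0.45],[0.785,0.035,0.06,0,0,-0.5542,0.45],[0.785,0.035,0.06,0,0,-0.5542,0.45]]'
python3 - <<'E'
from meas import *
print(arm.state()['q'].round(2))
go([.5175,-.0068,.049],np.radians(180))
im=arm.capture('top'); np.save("t2.npy",im)
big(im,(363,222,423,267),6,'pics/c8.png')
# eye bolt on board: hole centre
box=(365,225,420,265); r=mask(im,(0,0,115),(40,85,255),box)
E
```

```text
clock: 14.25
ee_pos: [0.5125, -0.0049, 0.1315]
orientation: [-0.007, -3.142, -0.0]
ft_force: [0.1, -0.1, 0.3]
finger_gap: 0.552
grasp_force: 0.0
[ 0.86  0.69 -1.2   1.96  0.75  1.03  0.88]
shift [-0.0126 -0.0047  0.2062] turn [ 0.     -0.     -0.0013] deg 0.2
```

View pics/c8.png

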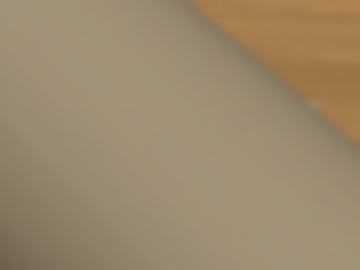

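The forearm hides the eye board from this pose, so I'll check the eye bolt later. Down to the washer.

```bash
python3 -m inch '[[-0.0126,-0.0047,0.06,0,0,0,0.45],[-0.0126,-0.0047,0.12,0,0,0,0.45],[-0.0126,-0.0047,0.17,0,0,0,0.45],[-0.0126,-0.0047,0.19,0,0,0,0.45],[-0.0126,-0.0047,0.19,0,0,0,0.45],[-0.0126,-0.0047,0.19,0,0,0,0.45]]'
python3 -c "
from h import *
go([.5175,-.0068,.0455],np.radians(180))"
```

```text
clock: 14.8
ee_pos: [0.5177, -0.0064, 0.056]
orientation: [0.001, 3.141, 0.0]
ft_force: [0.1, 0.3, 0.8]
finger_gap: 0.551
grasp_force: 0.0
shift [ 0.0006 -0.0011  0.0262] turn [ 0.0001  0.     -0.0003] deg 0.1
```

```bash
python3 -m inch '[[0,-0.001,0.012,0,0,0,0.45],[0,-0.001,0.024,0,0,0,0.45],[0,-0.001,0.029,0,0,0,0.5],[0,-0.001,0.029,0,0,0,0.55],[0,-0.001,0.029,0,0,0,0.6]]'
python3 -m inch '[[0,0,0,0,0,0,0.6],[0,0,0,0,0,0,0.65],[0,0,0,0,0,0,0.7],[0,0,0,0,0,0,0.7],[0,0,0,0,0,0,0.7],[0,0,0,0,0,0,0.7]]'
```

```text
clock: 15.22
ee_pos: [0.5179, -0.007, 0.0444]
orientation: [0.001, 3.141, 0.0]
ft_force: [0.6, 1.2, 0.2]
finger_gap: 0.395
grasp_force: 0.0
clock: 15.72
ee_pos: [0.5182, -0.0068, 0.0449]
orientation: [0.001, 3.14, -0.0]
ft_force: [-0.8, -0.2, 7.5]
finger_gap: 0.332
grasp_force: 59.6
```

```bash
python3 -m inch '[[0,0,-0.05,0,0,0,0.8],[0,0,-0.12,0,0,0,0.8],[0,0,-0.2,0,0,0,0.8],[0,0,-0.2,0,0,0,0.8],[0,0,-0.2,0,0,0,0.8]]'
python3 -c "
from h import *
go([.6275,-.2994,.07],np.radians(165))"
```

```text
clock: 16.13
ee_pos: [0.5189, -0.0073, 0.1255]
orientation: [0.002, 3.138, -0.001]
ft_force: [0.1, -0.0, -0.8]
finger_gap: 0.331
grasp_force: 59.2
shift [-0.272  -0.7298  0.1402] turn [-0.0001  0.0011  0.083 ] deg 14.9
```

```bash
python3 -m inch '[[-0.272,-0.73,0,0,0,0.083,0.8],[-0.272,-0.73,0,0,0,0.083,0.8],[-0.272,-0.73,0,0,0,0.083,0.8],[-0.272,-0.73,0,0,0,0.083,0.8],[-0.272,-0.73,0,0,0,0.083,0.8],[-0.272,-0.73,0,0,0,0.083,0.8],[-0.272,-0.73,0,0,0,0.083,0.8],[-0.272,-0.73,0.14,0,0,0.083,0.8],[-0.272,-0.73,0.2,0,0,0.083,0.8],[-0.272,-0.73,0.24,0,0,0.083,0.8],[-0.272,-0.73,0.24,0,0,0.083,0.8],[-0.272,-0.73,0.24,0,0,0.083,0.8]]'
python3 - <<'E'
from h import *
print(arm.state()['q'].round(2))
go([.6275,-.2994,.0085],np.radians(165))
im=arm.capture('top');np.save("t3.npy",im);im2=arm.capture('side')
a=cv2.resize(im[155:270,355:430,::-1],(390,598)); b=cv2.resize(im2[90:165,270:345,::-1],(400,400));b=np.vstack([b,np.zeros((198,400,3),np.uint8)])
cv2.imwrite('pics/c9.png',np.hstack([a,b]))
E
```

```text
clock: 17.13
ee_pos: [0.6253, -0.2968, 0.0268]
orientation: [-0.406, -3.112, -0.004]
ft_force: [0.6, -0.1, 1.1]
finger_gap: 0.332
grasp_force: 59.3
[ 0.99  1.   -0.94  1.54  0.88  1.07  1.13]
shift [-0.0071 -0.0049  0.0458] turn [ 0.0006 -0.001   0.0008] deg 0.3
```

View pics/c9.png

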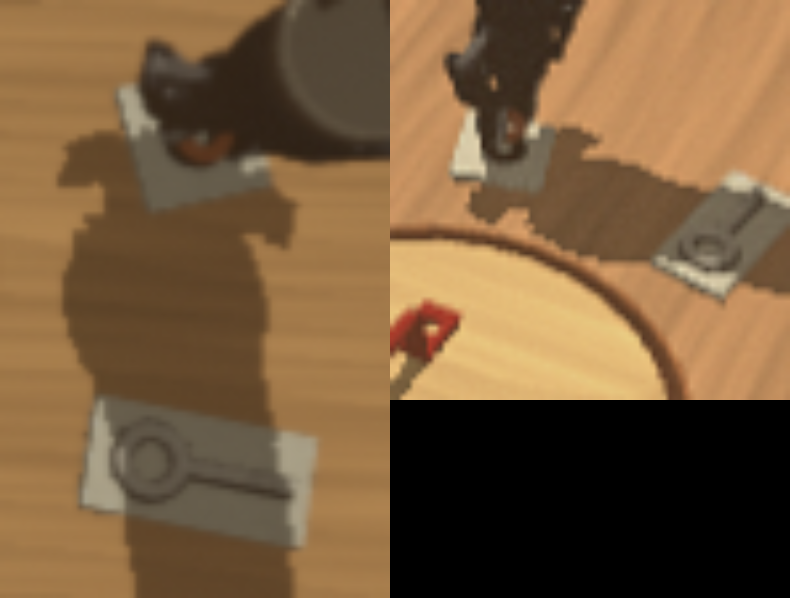

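The eye bolt lies on its outline, ring at (150,460) in the crop, and the washer is held over its board. Lowering the washer.

```bash
python3 -m inch '[[-0.007,-0.005,0.015,0,0,0,0.8],[-0.007,-0.005,0.03,0,0,0,0.8],[-0.007,-0.005,0.036,0,0,0,0.8],[-0.007,-0.005,0.036,0,0,0,0.8],[-0.007,-0.005,0.036,0,0,0,0.8]]'
python3 -c "
from h import *
go([.6275,-.2994,.0085],np.radians(165))"
```

```text
clock: 17.65
ee_pos: [0.6282, -0.3019, 0.0136]
orientation: [-0.409, -3.115, 0.0]
ft_force: [0.4, -0.1, -0.1]
finger_gap: 0.335
grasp_force: 59.3
shift [0.0034 0.0054 0.0127] turn [-0.     -0.0001  0.0001] deg 0.0
```

```bash
python3 -m inch '[[0.0034,0.0054,0.006,0,0,0,0.8],[0.0034,0.0054,0.011,0,0,0,0.8],[0.0034,0.0054,0.013,0,0,0,0.8],[0.0034,0.0054,0.013,0,0,0,0.8]]'
python3 -c "
from h import *
go([.6275,-.2994,.0085],np.radians(165))"
```

```text
clock: 17.98
ee_pos: [0.6276, -0.2992, 0.0083]
orientation: [-0.409, -3.115, -0.0]
ft_force: [-0.2, -0.2, -1.0]
finger_gap: 0.331
grasp_force: 59.3
shift [ 0.     -0.0006 -0.0006] turn [ 0.     -0.0001  0.0002] deg 0.0
```

```bash
python3 -m inch '[[0,0,0.001,0,0,0,0.8],[0,0,0.001,0,0,0,0.4],[0,0,0.001,0,0,0,0.4],[0,0,0.001,0,0,0,0.4],[0,0,0.001,0,0,0,0.4],[0,0,-0.06,0,0,0,0.4],[0,0,-0.16,0,0,0,0.4],[0,0,-0.26,0,0,0,0.5],[0,0,-0.38,0,0,0,0.6],[0,0,-0.38,0,0,0,0.6],[0,0,-0.38,0,0,0,0.6]]'
python3 -c "
from h import *
go([.5866,-.0055,.14],np.radians(86.1))"
```

```text
clock: 18.9
ee_pos: [0.6303, -0.2997, 0.1653]
orientation: [0.409, 3.108, -0.003]
ft_force: [0.2, -0.3, -0.5]
finger_gap: 0.399
grasp_force: 0.0
shift [0.2961 0.6824 0.0603] turn [0.0014 0.0022 0.4384] deg 78.9
```

```bash
python3 -m inch '[[0.296,0.682,0.02,0,0,0.4384,0.6],[0.296,0.682,0.02,0,0,0.4384,0.6],[0.296,0.682,0.02,0,0,0.4384,0.6],[0.296,0.682,0.02,0,0,0.4384,0.6],[0.296,0.682,0.02,0,0,0.4384,0.6],[0.296,0.682,0.02,0,0,0.4384,0.6],[0.296,0.682,0.02,0,0,0.4384,0.6],[0.296,0.682,0.02,0,0,0.4384,0.6],[0.296,0.682,0.02,0,0,0.4384,0.6],[0.296,0.682,0.02,0,0,0.4384,0.6],[0.296,0.682,0.02,0,0,0.4384,0.6],[0.296,0.682,0.02,0,0,0.4384,0.6],[0.296,0.682,0.02,0,0,0.4384,0.6],[0.296,0.682,0.02,0,0,0.4384,0.6],[0.296,0.682,0.02,0,0,0.4384,0.6]]'
python3 - <<'E'
from h import *
print(arm.state()['q'].round(2))
go([.5866,-.0055,.062],np.radians(86.1))
im=arm.capture('top');np.save("t4.npy",im);im2=arm.capture('side')
a=cv2.resize(im[155:270,355:430,::-1],(390,598)); b=cv2.resize(im2[115:215,225:325,::-1],(400,400));b=np.vstack([b,np.zeros((198,400,3),np.uint8)])
cv2.imwrite('pics/c10.png',np.hstack([a,b]))
E
```

```text
clock: 20.15
ee_pos: [0.5835, -0.0055, 0.1519]
orientation: [-2.293, -2.147, 0.0]
ft_force: [-0.0, -0.1, 0.1]
finger_gap: 0.399
grasp_force: 0.0
[ 0.57  0.58 -0.82  1.78  0.49  1.   -0.5 ]
shift [0.0003 0.0079 0.2248] turn [-0.0002 -0.0001  0.0008] deg 0.1
```

View pics/c10.png

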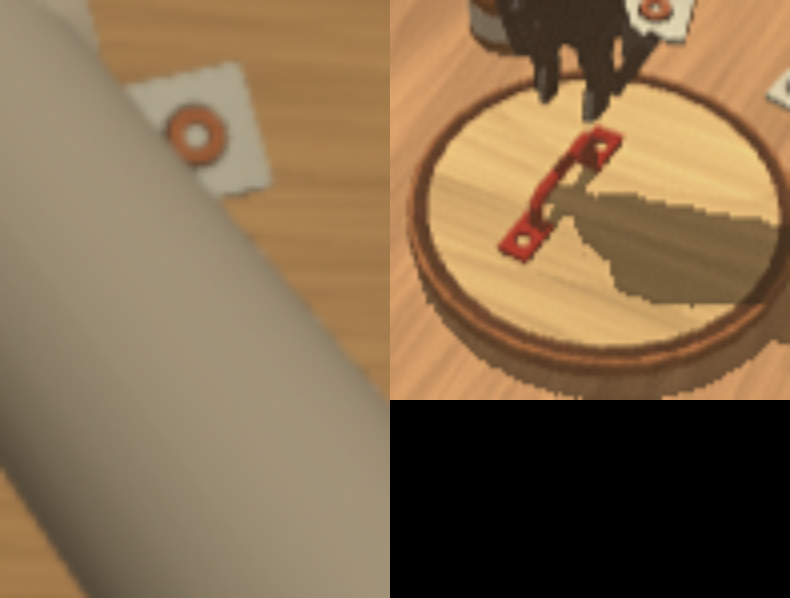

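The washer sits centred on its ring at (197,135) in the crop, and the pull is undisturbed below the fingers. Now grasp the pull.

```bash
python3 -m inch '[[0,0.008,0.06,0,0,0,0.6],[0,0.008,0.12,0,0,0,0.6],[0,0.008,0.17,0,0,0,0.6],[0,0.008,0.2,0,0,0,0.6],[0,0.008,0.2,0,0,0,0.6],[0,0.008,0.2,0,0,0,0.6]]'
python3 -c "
from h import *
go([.5866,-.0055,.062],np.radians(86.1))"
```

```text
clock: 20.75
ee_pos: [0.5867, -0.0053, 0.0721]
orientation: [-2.294, -2.145, 0.001]
ft_force: [-0.2, -0.0, 0.1]
finger_gap: 0.404
grasp_force: 0.0
shift [-0.0005 -0.0001  0.0253] turn [-0.0003 -0.0002  0.0002] deg 0.1
```

```bash
python3 -m inch '[[0,0,0.012,0,0,0,0.6],[0,0,0.025,0,0,0,0.6],[0,0,0.025,0,0,0,0.6],[0,0,0.025,0,0,0,0.75],[0,0,0.025,0,0,0,1],[0,0,0.025,0,0,0,1],[0,0,0.025,0,0,0,1],[0,0,0.025,0,0,0,1],[0,0,0.025,0,0,0,1]]'
python3 -m inch '[[0,0,-0.05,0,0,0,1],[0,0,-0.12,0,0,0,1],[0,0,-0.2,0,0,0,1],[0,0,-0.2,0,0,0,1],[0,0,-0.2,0,0,0,1],[0,0,-0.2,0,0,0,1]]'
python3 -c "
from h import *
print(arm.state()['torque'])
go([.434,.3055,.115],np.radians(98.5))"
```

```text
clock: 21.5
ee_pos: [0.5872, -0.0055, 0.0629]
orientation: [2.295, 2.144, 0.0]
ft_force: [-1.3, -0.4, 5.2]
finger_gap: 0.115
grasp_force: 58.7
clock: 22.0
ee_pos: [0.5861, -0.006, 0.1414]
orientation: [-2.295, -2.144, 0.002]
ft_force: [-0.2, 0.4, -2.8]
finger_gap: 0.116
grasp_force: 59.1
[0.06512664 0.02059472 0.01544857]
shift [ 0.7512 -0.4324  0.066 ] turn [-0.0005  0.0001 -0.0689] deg 12.4
```

```bash
python3 -m inch '[[0.751,-0.4324,0,0,0,-0.0689,1],[0.751,-0.4324,0,0,0,-0.0689,1],[0.751,-0.4324,0,0,0,-0.0689,1],[0.751,-0.4324,0,0,0,-0.0689,1],[0.751,-0.4324,0,0,0,-0.0689,1],[0.751,-0.4324,0,0,0,-0.0689,1],[0.751,-0.4324,0,0,0,-0.0689,1],[0.751,-0.4324,0,0,0,-0.0689,1],[0.751,-0.4324,0.066,0,0,-0.0689,1],[0.751,-0.4324,0.12,0,0,-0.0689,1],[0.751,-0.4324,0.12,0,0,-0.0689,1],[0.751,-0.4324,0.12,0,0,-0.0689,1],[0.751,-0.4324,0.12,0,0,-0.0689,1],[0.751,-0.4324,0.12,0,0,-0.0689,1]]'
python3 - <<'E'
from meas import *
print(arm.state()['q'].round(2))
go([.434,.3055,.07],np.radians(98.5))
im=arm.capture('top');np.save("t5.npy",im);im2=arm.capture('side');np.save("s5.npy",im2)
a=cv2.resize(im[210:285,125:225,::-1],(800,600),interpolation=cv2.INTER_CUBIC); b=cv2.resize(im2[220:300,230:310,::-1],(600,600),interpolation=cv2.INTER_CUBIC)
cv2.imwrite('pics/c11.png',cv2.resize(np.hstack([a,b]),(800,343),interpolation=cv2.INTER_AREA))
s0=cv2.imread("pics/side0.png")[:,:,::-1].copy()
m=mask(s0,(0,0,95),(60,120,255),(248,230,285,290)); n,l,s,c=cv2.connectedComponentsWithStats(m)
print("side pins",[(s[i][4],c[i].round(1),plane("side",c[i],.030)[0].round(4)) for i in range(1,n)])
f=largest(mask(s0,(5,100,0),(14,255,125),(245,225,290,292))); print("side block",rect(pts(f,"side",.018)),rect(pts(f,"side",.009)))
print("expected pins side", proj("side",[[.4443,.2427,.03],[.4251,.3701,.03]]).round(1))
E
```

```text
clock: 23.17
ee_pos: [0.4357, 0.3054, 0.095]
orientation: [2.052, 2.378, 0.001]
ft_force: [0.5, -0.8, -2.2]
finger_gap: 0.115
grasp_force: 58.9
[ 0.    0.6  -0.85  1.94  0.59  0.87 -1.02]
shift [ 0.0009 -0.0043  0.0624] turn [ 0.0003 -0.0001 -0.0005] deg 0.1
side pins [(np.int32(7), array([273., 237.]), array([0.4433, 0.2439, 0.03  ])), (np.int32(1), array([272., 240.]), array([0.4414, 0.2547, 0.03  ])), (np.int32(7), array([258.9, 274.7]), array([0.4248, 0.3735, 0.03  ]))]
side block (array([430.3, 312.7]), array([ 55.3, 185.5]), 98.5) (array([432. , 308.5]), array([ 55.8, 187.1]), 98.5)
expected pins side [[272.9 236.6]
 [259.3 273.7]]
```

View pics/c11.png

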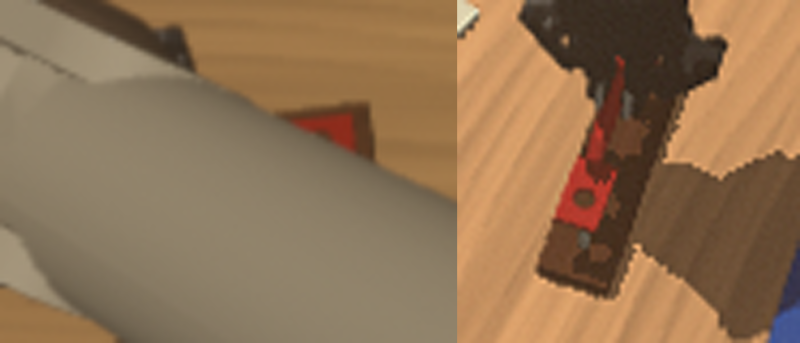

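```bash
python3 - <<'E'
from meas import *
def tri(a,b):
    c1,d1=ray("top",[a]);c2,d2=ray("side",[b]);d1=d1[0]/np.linalg.norm(d1);d2=d2[0]/np.linalg.norm(d2)
    t=np.linalg.lstsq(np.c_[d1,-d2],c2-c1,rcond=None)[0];p,q=c1+t[0]*d1,c2+t[1]*d2;return ((p+q)/2).round(4),np.linalg.norm(p-q).round(4)
print("pinR",tri([196,241.7],[273,237]),"pinL",tri([147.9,247.9],[258.9,274.7]))
im=np.load("s5.npy"); m=mask(im,(0,170,60),(9,255,255),(245,245,275,280)); 
f=largest(cv2.morphologyEx(m,cv2.MORPH_CLOSE,np.ones((5,5)))); h=f&~m; n,l,s,c=cv2.connectedComponentsWithStats(h)
S=arm.state();T=S["ee_pos"];y=np.radians(98.5);e=np.array([np.cos(y),np.sin(y),0])
print("TCP",T.round(4),"expected hole",(T+.065*e).round(4))
for i in range(1,n): print(s[i][4],c[i].round(1),plane("side",c[i],T[2]-.0149)[0].round(4))
# corners of the block's top in the first top picture
t0=np.load("t0.npy"); f=largest(mask(t0,(5,100,0),(18,255,112),(135,228,212,265)))
P=pts(f,"top",.018)*1000; a=np.radians(98.5); u=np.array([np.cos(a),np.sin(a)]);v=np.array([-u[1],u[0]]); c=np.array([434,306])
print("along",np.percentile((P-c)@u,[0.3,99.7]).round(1),"across",np.percentile((P-c)@v,[0.3,99.7]).round(1))
E
```

```text
pinR (array([0.4441, 0.2428, 0.0279]), np.float64(0.0007)) pinL (array([0.4254, 0.3713, 0.025 ]), np.float64(0.0006))
TCP [0.4359 0.3055 0.0953] expected hole [0.4263 0.3698 0.0953]
3 [264.3 247.3] [0.4395 0.313  0.0804]
7 [263.3 257.3] [0.428  0.3422 0.0804]
1 [259. 256.] [0.4404 0.3442 0.0804]
1 [260. 259.] [0.4337 0.3511 0.0804]
1 [262. 261.] [0.426  0.354  0.0804]
16 [259.2 265.7] [0.4264 0.3702 0.0804]
along [-89.9  87.9] across [-24.5  28.6]
```

Triangulated pins: midpoint (0.4348, 0.3070), heading 98.3°, spacing 129.9 mm (130 given). The near hole, measured in the side view, agrees with the TCP to 0.5 mm.

```bash
python3 -c "
from h import *
go([.4348,.3070,.060],np.radians(98.3))"
```

```text
shift [ 0.004  -0.0024  0.0882] turn [ 0.0005 -0.0001  0.0006] deg 0.1
```

```bash
python3 -m inch '[[0.004,-0.0024,0.03,0,0,0.0006,1],[0.004,-0.0024,0.06,0,0,0.0006,1],[0.004,-0.0024,0.08,0,0,0.0006,1],[0.004,-0.0024,0.085,0,0,0.0006,1],[0.004,-0.0024,0.085,0,0,0.0006,1],[0.004,-0.0024,0.085,0,0,0.0006,1],[0.004,-0.0024,0.085,0,0,0.0006,1]]'
python3 -c "
from h import *
go([.4348,.3070,.036],np.radians(98.3))"
```

```text
clock: 23.85
ee_pos: [0.4336, 0.3077, 0.0605]
orientation: [-2.052, -2.378, -0.001]
ft_force: [-0.5, -0.1, -2.8]
finger_gap: 0.116
grasp_force: 59.1
shift [-0.0023  0.0026  0.0613] turn [ 0.0001 -0.0001  0.0007] deg 0.1
```

```bash
python3 -m inch '[[-0.0023,0.0026,0.01,0,0,0.0007,1],[-0.0023,0.0026,0.02,0,0,0.0007,1],[-0.0023,0.0026,0.028,0,0,0.0007,1],[-0.0023,0.0026,0.034,0,0,0.0007,1],[-0.0023,0.0026,0.034,0,0,0.0007,1],[-0.0023,0.0026,0.034,0,0,0.0007,1]]'
python3 -c "
from h import *
go([.4348,.3070,.036],np.radians(98.3))"
```

```text
clock: 24.35
ee_pos: [0.4345, 0.3066, 0.0465]
orientation: [-2.055, -2.376, 0.001]
ft_force: [-0.2, -0.5, -1.8]
finger_gap: 0.115
grasp_force: 59.1
shift [0.001  0.0008 0.0263] turn [-0.0001  0.     -0.0001] deg 0.0
```

The underside is about 5 mm below the pin tips with no contact force, so both pins are in their holes. Lowering fully.

```bash
python3 -m inch '[[0.001,0.0008,0.01,0,0,0,1],[0.001,0.0008,0.018,0,0,0,1],[0.001,0.0008,0.024,0,0,0,1],[0.001,0.0008,0.027,0,0,0,1],[0.001,0.0008,0.027,0,0,0,1],[0.001,0.0008,0.027,0,0,0,1]]'
```

```text
clock: 24.85
ee_pos: [0.4348, 0.3069, 0.0359]
orientation: [2.055, 2.376, -0.001]
ft_force: [-0.9, -1.1, -0.0]
finger_gap: 0.117
grasp_force: 59.5
```

```bash
python3 -m inch '[[0,0,0.001,0,0,0,1],[0,0,0.001,0,0,0,0.5],[0,0,0.001,0,0,0,0.5],[0,0,0.001,0,0,0,0.5],[0,0,0.001,0,0,0,0.5],[0,0,-0.05,0,0,0,0.5],[0,0,-0.15,0,0,0,0.5],[0,0,-0.25,0,0,0,0.5],[0,0,-0.35,0,0,0,0.5],[0,0,-0.5,0,0,0,0.5],[0,0,-0.5,0,0,0,0.5],[0,0,-0.5,0,0,0,0.5]]'
python3 -m inch '[[-0.9,0,0,0,0,0,0.5],[-0.9,0,0,0,0,0,0.5],[-0.9,0,0,0,0,0,0.5],[-0.9,0,0,0,0,0,0.5],[-0.9,0,0,0,0,0,0.5],[-0.9,0,0,0,0,0,0.5],[-0.9,0,0,0,0,0,0.5],[-0.9,0,0,0,0,0,0.5],[-0.9,0,0,0,0,0,0.5],[-0.9,0,0,0,0,0,0.5],[-0.9,0,0,0,0,0,0.5],[-0.9,0,0,0,0,0,0.5]]'
python3 - <<'E'
from meas import *
go([.25,-.55,.25],np.radians(40))
im=arm.capture('top');np.save("t6.npy",im);im2=arm.capture('side');np.save("s6.npy",im2)
def z(i,b): x0,y0,x1,y1=b; return cv2.resize(i[y0:y1,x0:x1,::-1],(400,290),interpolation=cv2.INTER_CUBIC)
cv2.imwrite('pics/c12.png',np.vstack([np.hstack([z(im,(135,222,215,280)),z(im2,(225,225,305,283))]),np.hstack([z(im,(150,155,210,198)),z(im2,(190,205,250,248))])]))
E
```

```text
clock: 25.85
ee_pos: [0.4372, 0.3095, 0.2411]
orientation: [2.053, 2.374, 0.013]
ft_force: [0.5, 0.1, -0.8]
finger_gap: 0.499
grasp_force: 0.0
clock: 26.85
ee_pos: [0.4863, -0.0483, 0.2354]
orientation: [-2.054, -2.376, -0.0]
ft_force: [0.5, 1.0, -1.0]
finger_gap: 0.5
grasp_force: 0.0
shift [-1.1557 -0.7658 -0.0372] turn [-4.000e-04 -2.000e-04  3.239e-01] deg 58.3
```

View pics/c12.png

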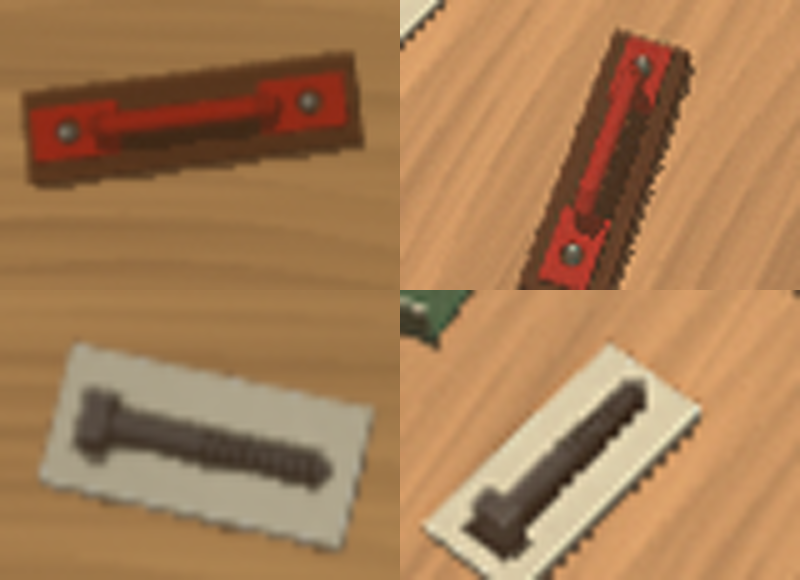

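The pull is seated with both pins through its holes (top crop (67,131) and (309,101)), and the lag bolt is on its outline. Last, the eye bolt and washer.

```bash
python3 - <<'E'
from meas import *
im=np.load("t6.npy");im2=np.load("s6.npy")
def z(i,b): x0,y0,x1,y1=b; return cv2.resize(i[y0:y1,x0:x1,::-1],(400,290),interpolation=cv2.INTER_CUBIC)
cv2.imwrite('pics/c13.png',np.vstack([np.hstack([z(im,(363,224,423,267)),z(im2,(310,115,358,150))]),np.hstack([z(im,(363,160,423,203)),z(im2,(270,100,318,135))])]))
E
```

```text
(no output)
```

View pics/c13.png

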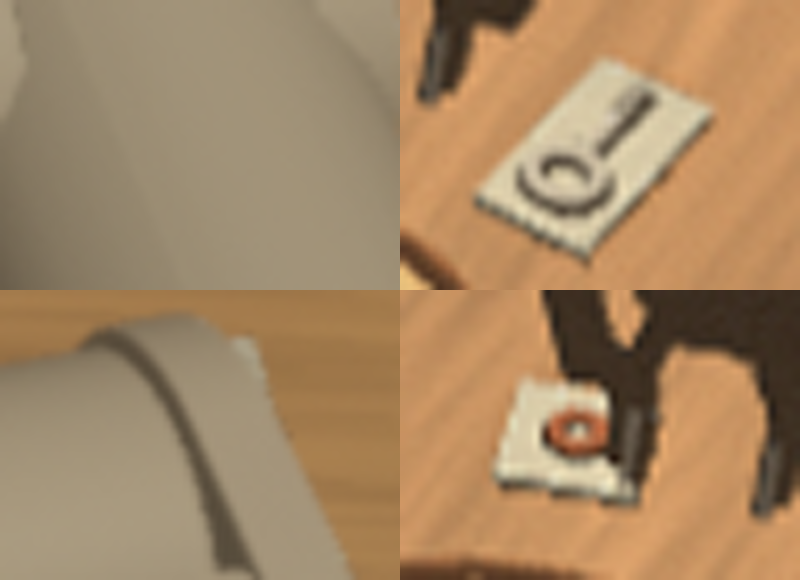

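Only the side view is clear from here, so I swing the arm away to check the eye bolt from the top.

```bash
python3 -m inch '[[0.6,0,-0.1,0,0,0,0.5],[0.6,0,-0.1,0,0,0,0.5],[0.6,0,-0.1,0,0,0,0.5],[0.6,0,-0.1,0,0,0,0.5],[0.6,0,-0.1,0,0,0,0.5],[0.6,0,-0.1,0,0,0,0.5],[0.6,0,-0.1,0,0,0,0.5],[0.6,0,-0.1,0,0,0,0.5],[0.6,0,-0.1,0,0,0,0.5]]'
python3 - <<'E'
from meas import *
im=arm.capture("top")
cv2.imwrite('pics/c14.png',cv2.resize(im[155:270,360:425,::-1],(339,600),interpolation=cv2.INTER_CUBIC))
# zinc over the paint: bright pixels inside the eye board's inner area, by the painted-outline frame
E
```

```text
clock: 27.7
ee_pos: [0.4516, 0.1888, 0.2757]
orientation: [2.052, 2.379, -0.001]
ft_force: [-0.3, -0.3, -0.7]
finger_gap: 0.496
grasp_force: 0.0
```

View pics/c14.png

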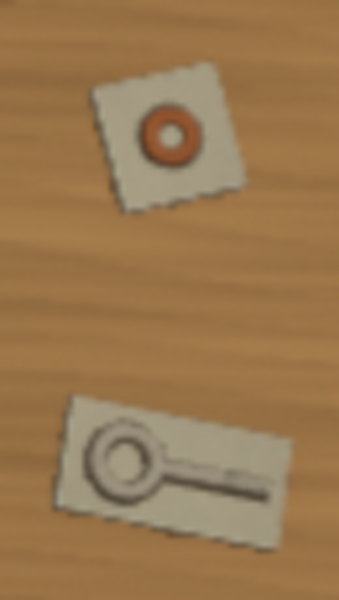

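```bash
python3 - <<'E'
from meas import *
print(plane("top",[[383.47,242.7]],.0125), "target .4519 -.2697", proj("top",[[.4519,-.2697,.0125],[.4391,-.3437,.0125]]).round(1))
print("shank end seen",plane("top",[[360+268/5.215-.5,155+490/5.217-.5]],.0125),"target .4391 -.3437")
print("washer",plane("top",[[360+171/5.215-.5,155+135/5.217-.5]],.013),"target .6275 -.2994")
E
```

```text
[[ 0.4532496  -0.26951122  0.0125    ]] target .4519 -.2697 [[383.6 243.2]
 [410.3 248.4]]
shank end seen [[ 0.43916581 -0.34533522  0.0125    ]] target .4391 -.3437
washer [[ 0.628146   -0.29907974  0.013     ]] target .6275 -.2994
```

Every piece is within about 2 mm of its target, so I hand in.

```bash
python3 -c "
from station import arm
print(arm.close_job())"
```

```text
the job is handed in; nothing more can be done
None
```

The job is handed in at about 28 s: the lag bolt, eye bolt and washer lie on their outlines (eye bolt and washer measured within about 2 mm, lag bolt checked by eye), the red door pull is down on both pins of the wooden block, and I never touched the scoop, the jar or the look-alike blocks.

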